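# Lay the try square on the shelf board for marking a cut

### The job

Lay the try square on the loose shelf board ready to mark a square cut: blade flat on top of the board, stock flush along its whole length against the face of the wooden nosing along the board's edge nearest the robot, and the outer edge of the blade on the point of the pencilled V. Do not shift the board or disturb the other things on and around it, and leave the square lying there by itself.

Things in the scene. Friction and masses are not known exactly. Their poses are not given: they have to be found in the camera images.
- square: carpenter's try square, L-shaped, about 0.32 kg, lying z up on the bench right of the board. Steel blade 200 x 50 x 3 mm at right angles to a wooden stock. Origin: where the blade's outer edge meets the stock's inner face, mid-thickness. x: along the blade's outer edge to the tip (blade x 0 to 200, y 0 to 50, z -1.5 to 1.5 mm); y: along the stock's inner face to its free end
- stock_mid (a point): middle of the square's hardwood stock, 45 wide x 120 long x 20 mm thick with a brass strip on its inner face (square frame: stock x -45 to 0, y 0 to 120, z -10 to 10 mm; this point -22.5, 60, 0). It stands 8.5 mm proud above and below the blade, so on the board it hangs 8.5 mm below the board's top. Axes as the square's
- stock_end (a point): free end of the stock's inner face, mid-thickness (square frame: 0, 120, 0 mm). Pushing the whole square along on top of the board takes 1.3 to 3 N; the force rises sharply when the stock meets the nosing
- blade_tip (a point): tip of the blade's outer edge, mid-thickness (square frame: 200, 0, 0 mm). At the start the square rests on this tip and on the inner bottom edge of the stock, so the blade slopes down 0.043 rad to the tip. The square's centre of mass lies near x 67, y 34 mm, so it stays put on the board even with the stock's face up to 40 mm short of the plywood's edge
- board: plywood shelf board lying loose on the bench, 300 x 440 x 20 mm, about 1.8 kg, held by friction alone: a push of 8 N may slide it. Along its edge nearest the robot a darker hardwood nosing is glued, 440 long, as thick as the board, standing out 5 to 25 mm: how far differs each time and no pose tells it. Origin: middle of the joint of plywood and nosing, on top, 20 mm above the bench. x: away from the robot; y: left
- mark (a point): point of the pencilled V (two dark 34 mm lines on the plywood), on the top joint line of plywood and nosing, 5 to 115 mm right of its middle. Axes as the board's: plywood x 0 to 300 mm, nosing from x 0 to its face at x -5 to -25 mm. The blade's outer edge (the square's x axis) must pass over this point, with the stock along the nosing's face to the left of it
- tape: grey tape measure standing on the board, 40 x 80 x 68 mm, to be left alone; origin: centre of its underside
- pencil: flat carpenter's pencil lying on the far part of the board, about 170 x 13 x 8 mm, to be left alone; origin: underside, near its middle
- tin: metal tin 86 mm across, 115 mm high, standing on the bench left of the board, to be left alone; origin: centre of its underside

How it is judged (in metres and radians):
At the end, for the whole second after the job is handed in: The square lies at rest, blade flat on the board within 2.5 mm; stock flush with the nosing's face: gap under 1.6 mm (the nosing's centre lies 16 mm behind its face) and parallel within 0.012 rad; blade's outer edge within 4 mm of the point of the V (x of nosing_c0 in the frame of square between 0.014 and 0.0176 m and angle between the x axis of square and the x axis of board, either way round below 0.012 rad and x of blade_tip in the frame of board above 0.15 m and y of square in the frame of mark between -0.004 and 0.004 m and z of square in the frame of board between -0.001 and 0.004 m and z of blade_tip in the frame of board between -0.001 and 0.004 m and angle between the z axis of square and the z axis of board, either way round below 0.03 rad and linear speed of square below 0.01 m/s and angular speed of square below 0.05 rad/s); the robot touches nothing.
It fails at once if the board is shifted more than 3 mm (distance of any of board, mark from where it was at the start of the episode above 0.003 m).
It fails at once if a bystander (tape, pencil, tin) is moved more than 15 mm (distance of any of tape, pencil, tin from where it was at the start of the episode above 0.015 m).
It also fails if it takes over 51 s, if anything falls off the work surface, if the arm or the gripper's body presses on something with over 40 N, if the wrist force passes 120 N, or if a joint passes its speed limit or range.

### The arm

A 6-joint arm with a two-finger parallel gripper is mounted at the origin on the work surface. World frame = base frame: x ahead of the robot, y to its left, z up, the work surface at z = 0. Lengths are in mm, angles in rad, forces in N, time in s.
With the tool pointing down it reaches from about 275 to 750 mm from the base axis. Payload 10.2 kg.
Tool frame: the origin (TCP) lies midway between the tips of the shut fingers; the grasp point (between the pads) lies 19 mm behind it; z points along the fingers, y is the direction in which the jaws open and shut (so a half turn about z gives the same grasp; the last joint's range is limited). The gripper opens to 85 mm and grips with 20 to 120 N. Pads are 22 mm wide; open, the fingers measure 114 mm over their backs; the gripper's body (76 mm by 85 mm) begins 54 mm behind the grasp point. The pads swing forward as they close: fully open they stand 13 mm farther back than shut.
Start: joints at [-1.351, 0.313, 1.498, -0, 1.331, -0.223], TCP at [224.936, -474.378, 195.494] pointing down, gripper open.
Joint ranges: [-2.94, 2.94], [-0.97, 2.17], [0.19, 2.56], [-1.23, 4.37], [0.02, 3.11], [-2.88, 2.88]. Speed limits (rad/s): [2.39, 2.39, 3.01, 3.14, 3.14, 3.14].

### API

Orientations are given as a 3x3 rotation matrix whose columns are the frame's x, y, z axes.
In Python, from station import ctrl, imaging, order gives the robot as it stands. The module is installed in compiled form; this text tells all that it offers.
- The arm moves only by the tool move_arm, never from a script. Its argument "series" is a list of rows, each an object with "translation": the shift along the world's x, y, z scaled (see below), a list of three; "spin": the turn about the world's z scaled (see below). In form: [{"translation": [tx, ty, tz], "spin": spin}, ...]. A call has 1 to 8 rows; each row shifts and turns the commanded pose from where the row before left it; what a row does not reach is not made up. The controller multiplies each number of a shift by 0.025 m and each number of a turn by 60 degrees. A row lasts 1/8 s, in which the tool goes at most 62.5 mm and 10.7 degrees, less where a joint would pass 70% of its speed; a pose out of reach is approached as far as the arm can. A call with a number of a shift or a turn outside -1 to 1 is refused whole. A call with a gripper value outside its range is refused whole. "gripper" is the closure, from 0 (fully open) to 1 (shut), set as the call begins (left out, the last holds). The fingers move at their own pace and stop on an object; the grip force is fixed at half the most. Time passes only in rows, so rows that do not move let the fingers close. It gives the time, the measured TCP pose, the force and the opening at its end, in the units of the state.
- ctrl.get_obs(): the state, without advancing time (a new reading comes with each control period).
- imaging.get_image(name): name is "side" or "top"; returns (picture, depth): 480x640x3 uint8, red, green, blue; 480x640 float32, mm along the optical axis (not along the pixel's ray), 0 where there is no reading.
- imaging.camera_info(name): a dict with "mtx" (3x3 intrinsics, pixels), "origin" and "attitude" of the camera in the world. Camera axes: x right, y up, looking along -z (the intrinsics and any distortion apply to the point x, -y, -z); pixel columns grow to the right and rows downward; lengths in mm; the calibration is good to about 2 mm. A picture is of the moment at which its call begins. camera_info takes no time and is no camera call.
- order.sign_off(): hands the job in, once; it reports no verdict.
Trained networks look in the newest picture that a camera, given by its name, has taken for a name from the list of things; names that differ only in an ending like _2 or _b are one class to them, and where a whole thing is asked for, a point or a joint stands for the part that bears it (a point fixed in the world has none). Each returns a list of dicts, best first, with "confidence" (0 to 1); they miss things now and then, are a little off and sometimes report something else, mostly with a low value. They report only what shows in the picture. A call takes as long as a camera call.
- imaging.outline_of(label, camera): "region" (480x640 bool, what is visible of it) and "extent" ([left, top, right, bottom] in pixels, round what is visible of it).
- imaging.mark_of(label, camera): "location" ([row, column] in pixels: a listed point, or the origin of a listed thing).
The state is a dict: "time_s": time; "joints": joint angles; "joint_vel": joint speeds; "joint_torque": joint torques, N m; "eef_pos": TCP position; "tool_rot": TCP orientation; "contact_force": force on the tool from outside, world axes, zero at the start; "torque": the same for the moment, N m; "grip_width": opening from 0.0 (shut) to 1.0 (fully open).
Only numpy, scipy, OpenCV 4.12 (cv2) and the standard library are available. Lean on these libraries where they do the work, as an engineer would, in place of code of your own. Each camera call takes 0.05 s, during which the arm holds its last target.

## Working session

There is one attempt and no reset: what is moved stays moved. The work goes in short steps, Python scripts to look and compute and a tool call to move; the robot and the scene stay as the last step left them, time stands still between calls to the robot, and variables do not carry over. Pictures are saved under pics/ and viewed, and the job is handed in when it is done.

Besides the shell and the picture viewer there is one more tool, called after "Emit:" as name([rows], argument=value, ...), one row to a line, values as JSON. move_arm: Moves the arm, as the interface text tells. Shifts and turns lie within -1 to 1; 1 stands for 0.025 m of shift or 60 degrees of turn. Its arguments: {"type":"object","properties":{"series":{"type":"array"},"gripper":{"type":"number"}},"required":["series"]}

```bash
mkdir -p pics; cat > h.py <<'E'
import numpy as np, cv2
from station import ctrl, imaging, order
def snap(n,f):
    p,d=imaging.get_image(n); cv2.imwrite('pics/'+f,p[:,:,::-1]); np.save('/tmp/'+n+'_d.npy',d); np.save('/tmp/'+n+'_p.npy',p); return p,d
def info(n):
    c=imaging.camera_info(n); return c
def ray(n,u,v):
    c=imaging.camera_info(n);K=np.array(c['mtx']);R=np.array(c['attitude']);o=np.array(c['origin'])
    a=np.linalg.inv(K)@np.array([u,v,1.0]); return o,R@np.array([a[0],-a[1],-a[2]])
def atz(n,u,v,z):
    o,d=ray(n,u,v); return o+d*(z-o[2])/d[2]
def atd(n,u,v,dep):
    o,d=ray(n,u,v); return o+d*dep
def proj(n,P):
    c=imaging.camera_info(n);K=np.array(c['mtx']);R=np.array(c['attitude']);o=np.array(c['origin'])
    q=R.T@(np.array(P)-o); a=K@np.array([q[0],-q[1],-q[2]]); return a[:2]/a[2]
E
python3 - <<'E'
from h import *
for n in('side','top'):
    snap(n,n+'0.png'); print(n,info(n))
    for l in('square','stock_mid','stock_end','blade_tip','board','mark','tape','pencil','tin'):
        for r in imaging.mark_of(l,n)[:2]: print(l,np.round(r['location'],1),round(r['confidence'],2))
print(ctrl.get_obs())
E
```

```text
side {'mtx': array([[581.81120372,   0.        , 310.1150958 ],
       [  0.        , 581.81120372, 241.99606465],
       [  0.        ,   0.        ,   1.        ]]), 'origin': array([   -6.83526326, -1089.42589517,  1042.02208111]), 'attitude': array([[ 0.87762524,  0.28517749, -0.38528916],
       [-0.47911197,  0.54705675, -0.68642598],
       [ 0.0150218 ,  0.78702142,  0.61674276]])}
square [353.5 327.6] 0.61
stock_mid [335.9 313. ] 0.81
stock_mid [214.3 310.9] 0.61
stock_end [316.3 310.5] 0.8
blade_tip [335.7 402.1] 0.7
tape [212.9 309.4] 0.94
pencil [255.  360.8] 0.71
tin [313.5 312.2] 0.67
tin [180.5 223.3] 0.63
top {'mtx': array([[560.61115526,   0.        , 317.63153203],
       [  0.        , 560.61115526, 249.52258724],
       [  0.        ,   0.        ,   1.        ]]), 'origin': array([ 374.14331632,   13.90729097, 1256.20117547]), 'attitude': array([[-0.04898845,  0.97820097, -0.20179939],
       [-0.9987947 , -0.04859442,  0.00690931],
       [-0.00304763,  0.20189464,  0.9794025 ]])}
square [313.5 470.3] 0.59
stock_mid [320.6 440.4] 0.87
stock_end [304.6 414.6] 0.7
[... 298 characters left out ...]
00, -2.23404235e-01]), 'joint_vel': array([-1.05811534e-04, -5.32990052e-04,  4.73892473e-04, -1.99473837e-03,
       -5.35460812e-06,  1.26758685e-03]), 'joint_torque': array([ 1.06237872e-03, -4.12168372e+01, -2.59892642e+01, -1.55917887e-04,
        5.39946159e-04,  1.10266143e-05]), 'eef_pos': array([ 224.9395174 , -474.39235681,  195.51059252]), 'tool_rot': array([[ 9.03553088e-01,  4.28476156e-01,  3.37812392e-06],
       [ 4.28476156e-01, -9.03553088e-01, -3.78353565e-05],
       [-1.31592338e-05,  3.56336988e-05, -9.99999999e-01]]), 'contact_force': array([ 0.34826479,  0.37841999, -0.51539433]), 'torque': array([0.03559946, 0.02271182, 0.0582014 ]), 'grip_width': 1.0021376321289717}
```

View pics/side0.png

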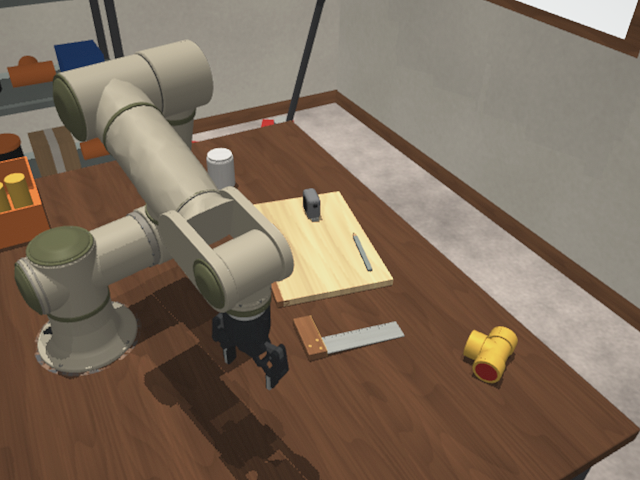

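View pics/top0.png

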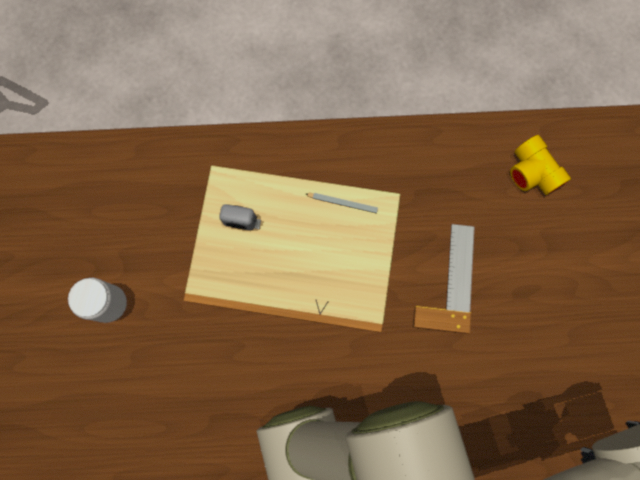

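```bash
python3 - <<'E'
import cv2
a=cv2.imread('pics/top0.png');cv2.imwrite('pics/c1.png',cv2.resize(a[270:360,190:390],None,fx=4,fy=4,interpolation=cv2.INTER_CUBIC))
cv2.imwrite('pics/c2.png',cv2.resize(a[215:365,390:530],None,fx=4,fy=4,interpolation=cv2.INTER_CUBIC))
E
```

```text
(no output)
```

View pics/c1.png

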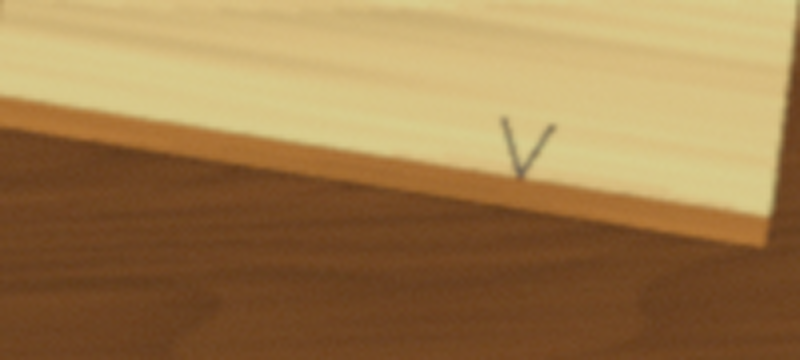

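View pics/c2.png

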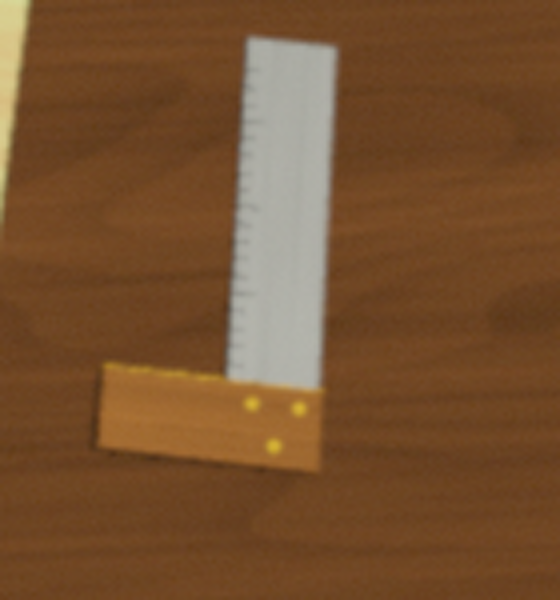

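The top view shows the board with its nosing along the lower edge. The V's point is near (col 320, row 315). The square is to the right: stock at rows 305-331, blade up to row 225. Next I'll fit edges and compare heights in both views.

```bash
cat > m.py <<'E'
from h import *
def subedge(img,p,q,n=40,w=6,chan=None,skip=0.08):
    """strongest gradient points along normals of segment p-q (u,v); fit line; returns endpoints refined"""
    p=np.array(p,float);q=np.array(q,float);t=(q-p)/np.linalg.norm(q-p);nn=np.array([-t[1],t[0]])
    s=np.arange(-w,w+.01,.25);pts=[]
    im=cv2.GaussianBlur(img.astype(np.float32),(0,0),0.7)
    for a in np.linspace(skip,1-skip,n):
        c=p+(q-p)*a; L=c+s[:,None]*nn
        v=np.stack([cv2.remap(im[:,:,k],L[:,0].astype(np.float32)[None],L[:,1].astype(np.float32)[None],cv2.INTER_LINEAR)[0] for k in range(3)],1)
        g=np.linalg.norm(np.gradient(v,axis=0),axis=1); g[:2]=0;g[-2:]=0
        i=g.argmax(); lo=max(i-4,0);hi=i+5
        pts.append(c+nn*(g[lo:hi]*s[lo:hi]).sum()/g[lo:hi].sum())
    pts=np.array(pts,np.float32)
    vx,vy,x0,y0=cv2.fitLine(pts,cv2.DIST_HUBER,0,.01,.01).ravel()
    d=np.array([vx,vy]);o=np.array([x0,y0]);r=(pts-o)@np.array([-vy,vx])
    return o+d*((p-o)@d),o+d*((q-o)@d),np.median(abs(r))
E
python3 - <<'E'
from m import *
p=np.load('/tmp/top_p.npy');d=np.load('/tmp/top_d.npy')
def line(name,a,b,z,n='top',img=p,w=4):
    A,B,r=subedge(img,a,b,w=w);A3=atz(n,*A,z);B3=atz(n,*B,z);t=B3-A3
    print(name,A.round(1),B.round(1),'res',r.round(2),A3.round(1),B3.round(1),'len',np.linalg.norm(t).round(1),'ang',np.degrees(np.arctan2(t[1],t[0])).round(2));return A3,B3
J=line('joint',(190,294.5),(382,323.5),20,w=3)
F=line('face',(188,301.5),(381,331),20,w=3)
R=line('bright',(383,322),(399,194),20)
L=line('bleft',(188,292),(211,168),20)
T=line('bfar',(213,167),(398,194),20)
O=line('bladeouter',(470.2,311),(473.8,228),4)
I=line('bladeinner',(447.5,308),(452,226),4)
S=line('stockinner',(416.5,306.5),(446,310),19)
B=line('stockback',(415,327),(469,332.5),20)
print('V',atz('top',320,314.8,20),atz('top',318.2,312.8,20))
for u,v in((440,320),(460,270),(462,235),(300,250),(350,310),(430,270)):print((u,v),atd('top',u,v,d[v,u]).round(1))
for l,z in(('stock_end',10),('blade_tip',2),('stock_mid',10)):
    for n,m in(('top',dict(stock_end=(414.6,304.6),blade_tip=(470.8,229.5),stock_mid=(440.4,320.6))),('side',dict(stock_end=(310.5,316.3),blade_tip=(402.1,335.7),stock_mid=(313,335.9)))):
        print(l,n,atz(n,*m[l],z).round(1))
    # triangulate
    o1,d1=ray('top',*dict(stock_end=(414.6,304.6),blade_tip=(470.8,229.5),stock_mid=(440.4,320.6))[l]);o2,d2=ray('side',*dict(stock_end=(310.5,316.3),blade_tip=(402.1,335.7),stock_mid=(313,335.9))[l])
    A=np.stack([d1,-d2],1);x=np.linalg.lstsq(A,o2-o1,rcond=None)[0];print('tri',((o1+d1*x[0]+o2+d2*x[1])/2).round(1),np.linalg.norm(A@x-(o2-o1)).round(1))
E
```

```text
joint [190.2 293.5] [382.  323.6] res 0.14 [543.4 292.4  20. ] [ 456.2 -127.5   20. ] len 428.8 ang -101.73
face [188.1 300.8] [380.9 331.4] res 0.07 [527.4 296.9  20. ] [ 439.5 -124.    20. ] len 430.0 ang -101.8
bright [382.6 322. ] [399.5 194.1] res 0.15 [ 459.8 -129.2   20. ] [ 749.5 -189.    20. ] len 295.7 ang -11.65
bleft [185.  291.4] [210.2 167.8] res 0.09 [548.7 303.8  20. ] [834.7 244.9  20. ] len 292.0 ang -11.64
bfar [213.2 165.6] [398.1 193.1] res 0.11 [840.  237.8  20. ] [ 751.9 -186.1   20. ] len 433.0 ang -101.73
bladeouter [469.5 311. ] [473.7 228. ] res 0.2 [ 475.7 -326.2    4. ] [ 664.8 -355.5    4. ] len 191.3 ang -8.81
bladeinner [446.3 307.9] [451.2 226. ] res 0.15 [ 485.  -275.2    4. ] [ 672.2 -304.3    4. ] len 189.4 ang -8.84
stockinner [416.7 305. ] [446.2 308.5] res 0.17 [ 493.3 -207.    19. ] [ 482.4 -271.3   19. ] len 65.2 ang -99.65
stockback [415.1 326.3] [469.  332.4] res 0.1 [ 447.  -199.4   20. ] [ 427.9 -315.8   20. ] len 118.0 ang -99.28
V [482.23095299   7.16412795  20.        ] [486.80831715  10.90108392  20.        ]
(440, 320) [ 457.6 -254.2   24.1]
(460, 270) [ 569.1 -314.5    3. ]
(462, 235) [ 648.6 -325.6    9. ]
(300, 250) [629.9  44.9  19.1]
(350, 310) [489.3 -59.2  22.3]
(430, 270) [ 572.3 -246.5    3.9]
stock_end top [ 495.3 -204.1   10. ]
stock_end side [ 496.  -202.7   10. ]
tri [ 495.3 -203.9   11.4] 0.1
blade_tip top [ 662. -349.    2.]
blade_tip side [ 664.1 -356.1    2. ]
tri [ 665.5 -351.7   -3.8] 4.4
stock_mid top [ 457.2 -258.1   10. ]
stock_mid side [ 470.  -262.7   10. ]
tri [ 463.5 -260.8    9.6] 13.4
```

Board yaw is about -11.7°, the nosing stands out about 17 mm, and the square's yaw is about -9.4°. The stock midpoint from the two views is near (462, -260, 10). I'll grip the stock near y=68 of the square (world 463, -253).

Emit:
move_arm([
  {"translation":[1,0.92,0],"spin":0.154},
  {"translation":[1,0.92,0],"spin":0.154},
  {"translation":[1,0.92,0],"spin":0.154},
  {"translation":[1,0.92,-0.5],"spin":0.154},
  {"translation":[1,0.92,-0.5],"spin":0.154},
  {"translation":[1,0.92,-0.5],"spin":0.15},
  {"translation":[1,0.92,-0.8],"spin":0},
  {"translation":[1,0.92,-0.8],"spin":0},
], gripper=0)

```text
time_s: 2.0
eef_pos: [425.7, -289.6, 117.5]
tool_rot: [[0.164, 0.986, 0.0], [0.986, -0.164, -0.0], [-0.0, 0.0, -1.0]]
contact_force: [0.2, -0.1, -0.0]
grip_width: 1.0
```

Emit:
move_arm([
  {"translation":[0.76,0.75,-0.4],"spin":0},
  {"translation":[0.76,0.75,-0.4],"spin":0},
  {"translation":[0,0,0],"spin":0},
  {"translation":[0,0,0],"spin":0},
])

```text
time_s: 2.5
eef_pos: [462.7, -253.4, 98.3]
tool_rot: [[0.164, 0.986, 0.0], [0.986, -0.164, -0.0], [-0.0, 0.0, -1.0]]
contact_force: [0.1, 0.8, 0.5]
grip_width: 1.002
```

```bash
python3 - <<'E'
from h import *
o=ctrl.get_obs();print(o['eef_pos'],o['tool_rot'].round(3),np.degrees(np.arctan2(o['tool_rot'][1,1],o['tool_rot'][0,1])),o['joints'])
snap('top','top1.png');snap('side','side1.png')
E
```

```text
[ 462.69975999 -253.38826315   98.28013161] [[ 0.164  0.986  0.   ]
 [ 0.986 -0.164 -0.   ]
 [-0.     0.    -1.   ]] -9.433710212790867 [-7.23175957e-01  4.14972323e-01  1.62219297e+00 -2.56844120e-04
  1.10404388e+00 -5.58411080e-01]
```

View pics/top1.png

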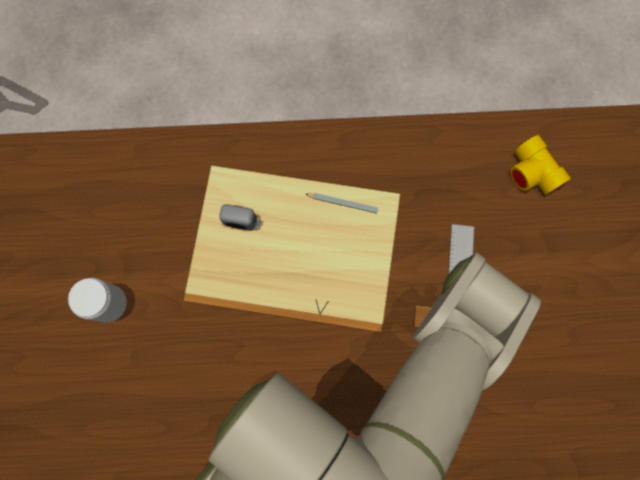

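View pics/side1.png

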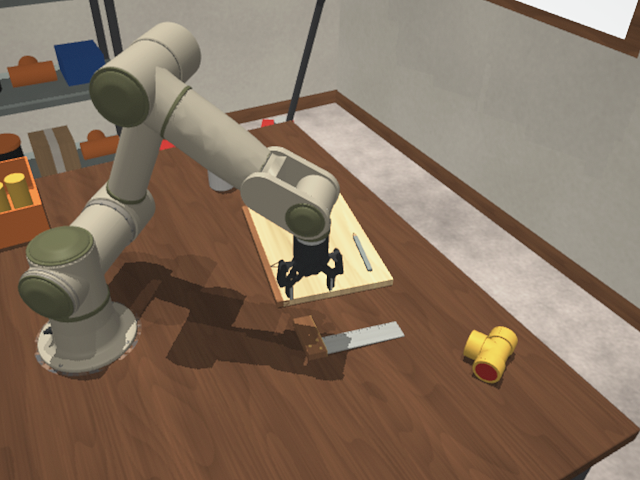

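The gripper is over the stock, with its jaws along the 45 mm width as planned. Next I descend.

Emit:
move_arm([
  {"translation":[0,0,-0.8],"spin":0},
  {"translation":[0,0,-0.8],"spin":0},
  {"translation":[0,0,-0.8],"spin":0},
  {"translation":[0,0,-0.6],"spin":0},
  {"translation":[0,0,-0.36],"spin":0},
  {"translation":[0,0,-0.2],"spin":0},
  {"translation":[0,0,0],"spin":0},
])

```text
time_s: 3.48
eef_pos: [463.0, -253.0, 9.1]
tool_rot: [[0.164, 0.986, 0.0], [0.986, -0.164, -0.0], [-0.0, 0.0, -1.0]]
contact_force: [-0.3, -0.2, -0.4]
grip_width: 1.0
```

```bash
python3 - <<'E'
from h import *
p,_=snap('side','side2.png');cv2.imwrite('pics/side2c.png',cv2.resize(p[240:390,230:430,::-1],None,fx=4,fy=4,interpolation=cv2.INTER_CUBIC))
E
```

```text
(no output)
```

View pics/side2c.png

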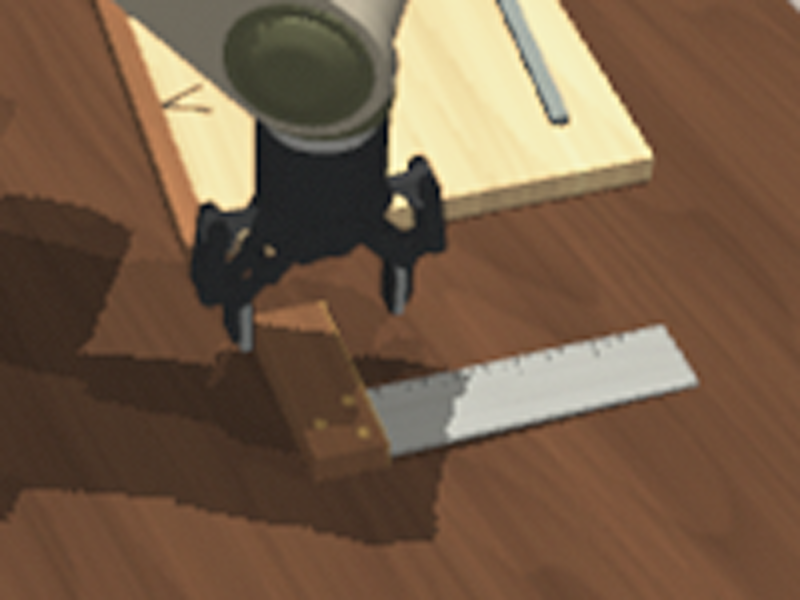

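The fingers straddle the stock's far half, clear of the blade. Closing now.

Emit:
move_arm([
  {"translation":[0,0,0],"spin":0},
  {"translation":[0,0,0],"spin":0},
  {"translation":[0,0,0],"spin":0},
  {"translation":[0,0,0],"spin":0},
  {"translation":[0,0,0],"spin":0},
  {"translation":[0,0,0],"spin":0},
], gripper=1)

```text
time_s: 4.28
eef_pos: [462.9, -252.9, 9.0]
tool_rot: [[0.164, 0.986, -0.0], [0.986, -0.164, 0.0], [0.0, -0.0, -1.0]]
contact_force: [0.2, -0.8, -0.3]
grip_width: -0.001
```

Emit:
move_arm([
  {"translation":[0,0,0.4],"spin":0},
  {"translation":[0,0,0.6],"spin":0},
  {"translation":[0,0,0.7],"spin":0},
  {"translation":[0,0,0.7],"spin":0},
  {"translation":[0,0,0.4],"spin":0},
  {"translation":[0,0,0.2],"spin":0},
  {"translation":[0,0,0],"spin":0},
])

```text
time_s: 5.15
eef_pos: [462.9, -252.9, 84.1]
tool_rot: [[0.164, 0.986, 0.0], [0.986, -0.164, -0.0], [-0.0, 0.0, -1.0]]
contact_force: [-0.3, 0.3, -1.0]
grip_width: -0.0
```

```bash
python3 - <<'E'
from h import *
p,_=snap('side','side3.png');cv2.imwrite('pics/side3c.png',cv2.resize(p[200:370,230:450,::-1],None,fx=3.6,fy=3.5,interpolation=cv2.INTER_CUBIC))
snap('top','top3.png')
E
```

```text
(no output)
```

View pics/side3c.png

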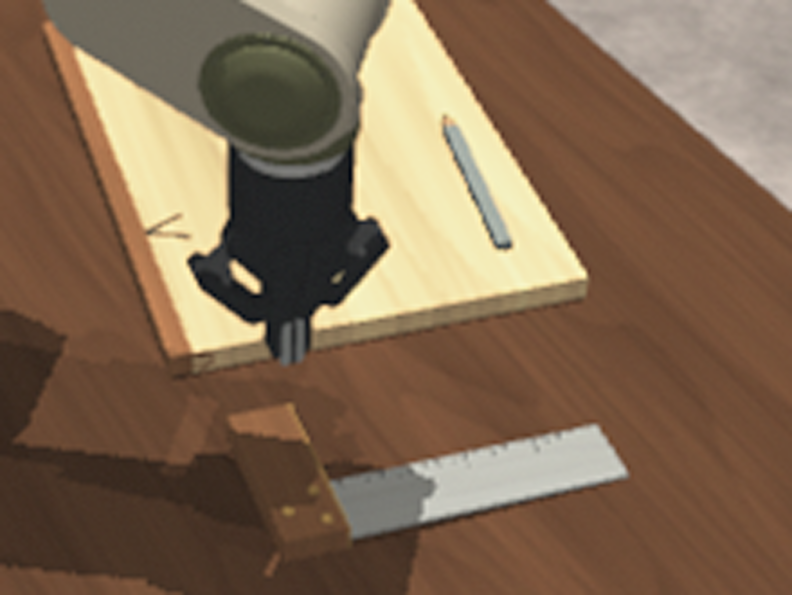

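View pics/top3.png

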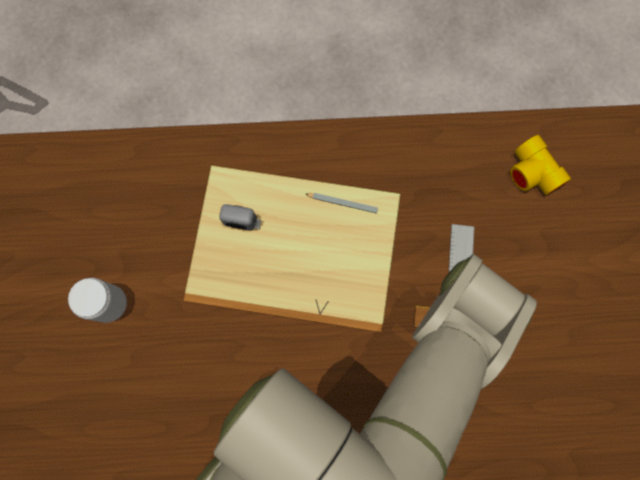

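It missed: the fingers shut fully and the square has not moved. I'll check where the fingertips appear against the reported TCP, and re-measure the square.

```bash
python3 - <<'E'
from m import *
print('proj tcp',proj('side',(462.9,-252.9,84.1)), 'tip seen ~ (310.5,303)')
print(proj('side',(462.9,-252.9,9.0)))
d=np.load('/tmp/side_d.npy')
for u,v in((310,300),(311,302),(309,298),(310,303)):print(u,v,d[v,u],atd('side',u,v,d[v,u]).round(1))
for u,v in((300,325),(313,335),(318,347),(340,335)):print(u,v,d[v,u],atd('side',u,v,d[v,u]).round(1))
# stock corners, side crop coords
for nm,c,z in(('back left top',(230,418),20),('inner left top',(292,404),20),('inner right top',(350,540),20),('back right top',(283,553),22),('tip outer',(630,475),2),('tip inner',(598,425),2)):
    print(nm,atz('side',230+c[0]/3.6,200+c[1]/3.5,z).round(1))
p=np.load('/tmp/top_p.npy');q=cv2.imread('pics/top0.png')[:,:,::-1]
for nm,c,z in(('il',(105,364),20),('ir',(323,388),20),('br',(320,470),21),('bl',(98,447),22),('tipo',(337,47),2),('tipi',(247,38),2)):
    print('top',nm,atz('top',390+c[0]/4,215+c[1]/4,z).round(1))
E
```

```text
proj tcp [308.84955422 312.15986985] tip seen ~ (310.5,303)
[308.42023325 334.5244429 ]
310 300 1302.3922 [ 457.7 -266.3  136.6]
311 302 1311.0852 [ 461.5 -264.4  127. ]
309 298 1300.3259 [ 456.3 -264.1  141.5]
310 303 1314.324 [ 460.  -262.5  123. ]
300 325 1399.5146 [ 454.1 -226.3   21.4]
313 335 1373.855 [ 465.8 -269.8   22. ]
318 347 1343.3479 [ 457.6 -308.7   23. ]
340 335 1394.7783 [ 529.9 -288.3    7.4]
back left top [ 450.2 -201.8   20. ]
inner left top [ 493.9 -209.4   20. ]
inner right top [ 466.9 -335.4   20. ]
back right top [ 423.2 -326.6   22. ]
tip outer [ 670.3 -359.4    2. ]
tip inner [ 679.  -310.2    2. ]
top il [ 491.1 -205.7   20. ]
top ir [ 472.  -324.2   20. ]
top br [ 427.6 -317.7   21. ]
top bl [ 445.9 -197.7   22. ]
top tipo [ 668.1 -357.6    2. ]
top tipi [ 676.  -306.4    2. ]
```

```bash
python3 - <<'E'
from m import *
p=np.load('/tmp/side_p.npy');d=np.load('/tmp/side_d.npy')
for v in range(286,314,1):
    row=[]
    for u in range(303,318,2):
        P=atd('side',u,v,d[v,u]); row.append('%d,%d,%d'%tuple(P) )
    print(v,' | '.join(row), p[v,310])
E
```

```text
286 445,-255,174 | 446,-262,180 | 451,-263,179 | 457,-261,175 | 464,-256,168 | 464,-266,175 | 469,-267,174 | 474,-266,172 [34 35 37]
287 444,-256,173 | 448,-259,173 | 452,-261,174 | 457,-261,172 | 466,-254,163 | 465,-265,171 | 469,-267,171 | 474,-266,168 [34 36 36]
288 444,-257,171 | 449,-257,169 | 450,-264,174 | 455,-263,171 | 466,-254,160 | 465,-264,167 | 470,-264,166 | 475,-265,164 [33 35 36]
289 444,-258,169 | 448,-259,168 | 451,-263,170 | 456,-263,168 | 464,-257,159 | 463,-267,168 | 468,-269,167 | 473,-268,164 [35 36 37]
290 444,-257,165 | 448,-259,165 | 451,-262,166 | 455,-265,167 | 463,-259,158 | 464,-266,164 | 469,-266,161 | 550,-137,21 [32 33 34]
291 520,-117,14 | 447,-260,163 | 452,-261,162 | 454,-266,165 | 462,-262,158 | 466,-264,158 | 471,-262,155 | 548,-141,21 [37 38 38]
292 516,-125,19 | 450,-256,155 | 450,-264,162 | 456,-262,158 | 460,-264,158 | 465,-265,156 | 470,-265,155 | 547,-142,19 [74 76 74]
293 512,-132,23 | 449,-258,154 | 453,-258,153 | 457,-261,154 | 461,-263,154 | 465,-266,154 | 471,-264,150 | 545,-146,20 [93 93 92]
294 511,-134,21 | 449,-258,151 | 455,-256,1
[... 1736 characters left out ...]
 | 501,-163,1 | 506,-165,1 | 511,-165,0 | 515,-169,0 | 520,-170,0 | 524,-175,1 | 528,-177,1 [110  76  54]
309 498,-159,-3 | 498,-169,5 | 505,-166,-1 | 509,-169,0 | 514,-171,0 | 519,-173,0 | 521,-179,2 | 527,-180,1 [102  70  50]
310 495,-164,-1 | 496,-173,5 | 505,-167,-3 | 508,-172,0 | 512,-175,0 | 516,-177,0 | 522,-178,-1 | 524,-185,3 [96 66 48]
311 493,-169,0 | 496,-173,1 | 500,-175,2 | 505,-177,1 | 510,-179,0 | 515,-180,0 | 520,-182,0 | 524,-185,0 [97 66 48]
312 491,-171,0 | 494,-175,1 | 500,-175,0 | 505,-177,-1 | 507,-184,3 | 512,-185,1 | 518,-185,0 | 521,-191,3 [98 67 48]
313 490,-173,-1 | 491,-181,4 | 497,-181,2 | 501,-185,3 | 507,-184,0 | 511,-187,0 | 516,-189,0 | 520,-191,0 [98 68 48]
```

```bash
python3 - <<'E'
import cv2
a=cv2.imread('pics/side3.png');cv2.imwrite('pics/c4.png',cv2.resize(a[255:355,270:350],None,fx=6,fy=6,interpolation=cv2.INTER_NEAREST))
E
```

```text
(no output)
```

View pics/c4.png

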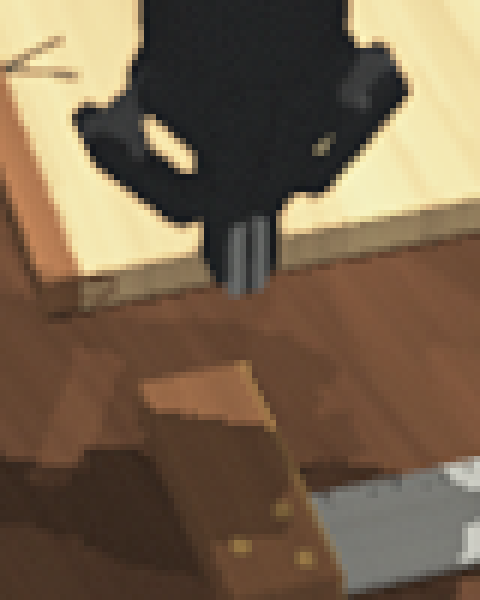

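The depth of the shut fingertips in the side view gives z about 123 mm, while the reported TCP is z 84. The two agree horizontally, so the reported TCP height reads about 39 mm too low. I'll check that by touching the bench gently behind the stock before using it.

Emit:
move_arm([
  {"translation":[-0.9,0,-0.4],"spin":0},
  {"translation":[-0.9,0,-0.8],"spin":0},
  {"translation":[-0.72,0,-0.8],"spin":0},
  {"translation":[0,0,-0.8],"spin":0},
  {"translation":[0,0,-0.6],"spin":0},
  {"translation":[0,0,-0.4],"spin":0},
  {"translation":[0,0,-0.2],"spin":0},
  {"translation":[0,0,0],"spin":0},
])

```text
time_s: 6.25
eef_pos: [400.0, -252.9, -16.1]
tool_rot: [[0.164, 0.987, -0.0], [0.987, -0.164, 0.0], [0.0, -0.0, -1.0]]
contact_force: [0.1, -0.4, 0.7]
grip_width: 0.005
```

```bash
python3 - <<'E'
from m import *
print(ctrl.get_obs()['eef_pos'])
p,d=snap('side','side4.png');cv2.imwrite('pics/side4c.png',cv2.resize(p[250:390,220:420,::-1],None,fx=4,fy=4,interpolation=cv2.INTER_CUBIC))
o=ctrl.get_obs()['eef_pos']
vs,us=np.mgrid[200:400,250:350]
P=np.array([atd('side',u,v,d[v,u]) for u,v in zip(us.ravel(),vs.ravel())])
m=(abs(P[:,0]-o[0])<20)&(abs(P[:,1]-o[1])<22)&(P[:,2]>8)
print(m.sum(),np.sort(P[m][:,2])[:10].round(1))
E
```

```text
[ 400.03595657 -252.86100139  -16.05955193]Traceback (most recent call last):
  File "<stdin>", line 6, in <module>
  File "h.py", line 13, in atd
    o,d=ray(n,u,v); return o+d*dep
        ~~~^^^^^^^
  File "h.py", line 8, in ray
    c=imaging.camera_info(n);K=np.array(c['mtx']);R=np.array(c['attitude']);o=np.array(c['origin'])
ValueError: time passes only in moves, steps and waits
```

View pics/side4c.png

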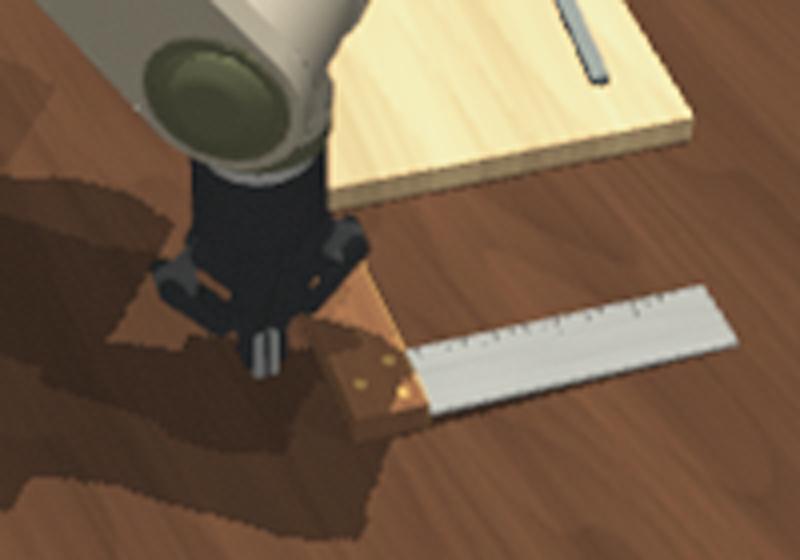

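The fingertips are still above the bench at a reported z of -16, which confirms the offset. I'll go down slowly until contact.

```bash
python3 - <<'E'
s=open('h.py').read()
s=s.replace("def snap","_C={}\ndef CI(n):\n    if n not in _C:_C[n]=imaging.camera_info(n)\n    return _C[n]\ndef snap",1).replace("c=imaging.camera_info(n)","c=CI(n)")
open('h.py','w').write(s)
E
python3 - <<'E'
from h import *
o,d=ray('side',286.5,344); k=(-263.5-o[1])/d[1]; print((o+d*k).round(1))
E
```

```text
[ 398.9 -263.5   19.3]
```

Emit:
move_arm([
  {"translation":[0,0,-0.3],"spin":0},
  {"translation":[0,0,-0.1],"spin":0},
  {"translation":[0,0,0],"spin":0},
])

```text
time_s: 6.68
eef_pos: [399.9, -252.8, -26.2]
tool_rot: [[0.164, 0.986, -0.0], [0.986, -0.164, 0.0], [0.0, -0.0, -1.0]]
contact_force: [0.2, -0.1, -0.0]
grip_width: -0.002
```

Emit:
move_arm([
  {"translation":[0,0,-0.08],"spin":0},
  {"translation":[0,0,-0.08],"spin":0},
  {"translation":[0,0,-0.08],"spin":0},
  {"translation":[0,0,0],"spin":0},
])

```text
time_s: 7.18
eef_pos: [399.9, -252.8, -32.1]
tool_rot: [[0.164, 0.986, -0.0], [0.986, -0.164, 0.0], [0.0, -0.0, -1.0]]
contact_force: [-0.1, -0.2, 0.0]
grip_width: -0.0
```

Emit:
move_arm([
  {"translation":[0,0,-0.06],"spin":0},
  {"translation":[0,0,0],"spin":0},
])

```text
time_s: 7.42
eef_pos: [399.9, -252.8, -33.6]
tool_rot: [[0.164, 0.986, -0.0], [0.986, -0.164, 0.0], [0.0, -0.0, -1.0]]
contact_force: [0.8, 0.1, 0.5]
grip_width: -0.001
```

Emit:
move_arm([
  {"translation":[0,0,-0.06],"spin":0},
  {"translation":[0,0,0],"spin":0},
])

```text
time_s: 7.68
eef_pos: [399.9, -252.8, -35.1]
tool_rot: [[0.164, 0.986, -0.0], [0.986, -0.164, 0.0], [0.0, -0.0, -1.0]]
contact_force: [0.1, 0.9, 0.8]
grip_width: 0.004
```

Emit:
move_arm([
  {"translation":[0,0,-0.05],"spin":0},
  {"translation":[0,0,0],"spin":0},
])

```text
time_s: 7.92
eef_pos: [400.0, -253.0, -35.7]
tool_rot: [[0.164, 0.987, 0.0], [0.987, -0.164, -0.0], [-0.0, 0.0, -1.0]]
contact_force: [-1.5, 1.0, 7.4]
grip_width: -0.003
```

Emit:
move_arm([
  {"translation":[0,0,-0.05],"spin":0},
  {"translation":[0,0,0],"spin":0},
])

```text
time_s: 8.18
eef_pos: [400.1, -253.0, -35.9]
tool_rot: [[0.163, 0.987, 0.0], [0.987, -0.163, -0.0], [-0.0, 0.0, -1.0]]
contact_force: [-6.8, 5.7, 25.4]
grip_width: -0.004
```

Emit:
move_arm([
  {"translation":[0,0,-0.05],"spin":0},
  {"translation":[0,0,0],"spin":0},
])

```text
time_s: 8.43
eef_pos: [400.2, -253.0, -35.9]
tool_rot: [[0.163, 0.987, 0.0], [0.987, -0.163, -0.001], [-0.001, 0.0, -1.0]]
contact_force: [-10.2, 8.7, 43.8]
grip_width: -0.004
```

The bench is felt at a reported z of -35.6, so true tip height is reported + 35.6. For a true z of 9 I go to reported -26.6 over the stock.

Emit:
move_arm([
  {"translation":[0,0,0.6],"spin":0},
  {"translation":[0,0,0.8],"spin":0},
  {"translation":[0,0,0.8],"spin":0},
  {"translation":[0.8,0,0],"spin":0},
  {"translation":[0.9,0,0],"spin":0},
  {"translation":[0.82,0,0],"spin":0},
  {"translation":[0,0,0],"spin":0},
], gripper=0)

```text
time_s: 9.3
eef_pos: [463.5, -252.8, 16.1]
tool_rot: [[0.163, 0.987, 0.0], [0.987, -0.163, -0.0], [-0.0, 0.0, -1.0]]
contact_force: [-0.7, 0.6, -0.1]
grip_width: 0.997
```

Emit:
move_arm([
  {"translation":[0,0,-0.6],"spin":0},
  {"translation":[0,0,-0.6],"spin":0},
  {"translation":[0,0,-0.3],"spin":0},
  {"translation":[0,0,-0.2],"spin":0},
  {"translation":[0,0,0],"spin":0},
])

```text
time_s: 9.93
eef_pos: [462.8, -252.9, -26.5]
tool_rot: [[0.164, 0.986, -0.0], [0.986, -0.164, 0.0], [0.0, -0.0, -1.0]]
contact_force: [-0.3, 0.1, 0.1]
grip_width: 0.998
```

Emit:
move_arm([
  {"translation":[0,0,0],"spin":0},
  {"translation":[0,0,0],"spin":0},
  {"translation":[0,0,0],"spin":0},
  {"translation":[0,0,0],"spin":0},
  {"translation":[0,0,0],"spin":0},
  {"translation":[0,0,0],"spin":0},
], gripper=1)

```text
time_s: 10.68
eef_pos: [463.2, -253.1, -25.5]
tool_rot: [[0.164, 0.986, 0.001], [0.986, -0.164, -0.001], [-0.001, 0.001, -1.0]]
contact_force: [-1.3, 1.7, 6.1]
grip_width: 0.503
```

It has gripped: opening about 43 mm against the stock's 45 mm. Now I lift and look.

Emit:
move_arm([
  {"translation":[0,0,0.3],"spin":0},
  {"translation":[0,0,0.5],"spin":0},
  {"translation":[0,0,0.6],"spin":0},
  {"translation":[0,0,0.6],"spin":0},
  {"translation":[0,0,0.4],"spin":0},
  {"translation":[0,0,0],"spin":0},
])

```text
time_s: 11.42
eef_pos: [463.3, -253.2, 34.6]
tool_rot: [[0.164, 0.986, 0.001], [0.986, -0.164, -0.001], [-0.001, 0.001, -1.0]]
contact_force: [-0.3, -0.2, -3.9]
grip_width: 0.505
```

```bash
python3 - <<'E'
from h import *
p,_=snap('side','side5.png');cv2.imwrite('pics/side5c.png',cv2.resize(p[200:380,230:450,::-1],None,fx=3.6,fy=3.3,interpolation=cv2.INTER_CUBIC))
print('V side',atz('side',270.8,266.4,20),'V top',atz('top',319.9,313.8,20))
for l in('blade_tip','stock_end','mark'):
    for r in imaging.mark_of(l,'side')[:2]: print(l,np.round(r['location'],1),round(r['confidence'],2))
E
```

```text
V side [486.33273828   3.40280822  20.        ] V top [484.43212455   7.27450137  20.        ]
stock_end [298.3 312.9] 0.6
```

View pics/side5c.png

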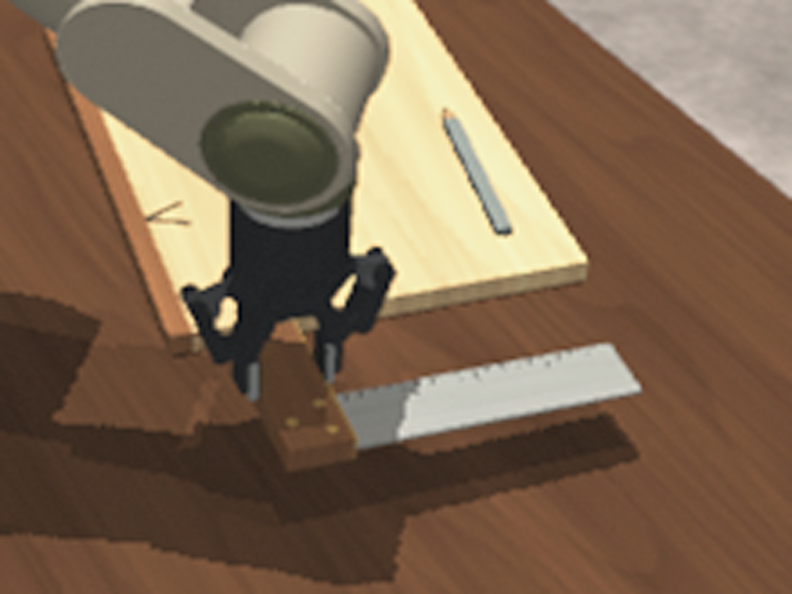

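The square is lifted and the blade sits about level, well clear of the bench. The V reads (484, 7) from top and (486, 3) from side. I carry it over the board to 5 mm short of the nosing.

Emit:
move_arm([
  {"translation":[0,0.5,0],"spin":-0.019},
  {"translation":[0,0.9,0],"spin":-0.019},
  {"translation":[0,1,0],"spin":0},
  {"translation":[0,1,0],"spin":0},
  {"translation":[-0.1,1,0],"spin":0},
  {"translation":[-0.1,1,0],"spin":0},
  {"translation":[-0.1,1,0],"spin":0},
  {"translation":[-0.04,1,0],"spin":0},
])

```text
time_s: 12.62
eef_pos: [454.1, -67.0, 33.4]
tool_rot: [[0.203, 0.979, -0.001], [0.979, -0.203, 0.0], [0.0, -0.001, -1.0]]
contact_force: [-0.7, 0.0, -3.5]
grip_width: 0.503
```

Emit:
move_arm([
  {"translation":[0,1,0],"spin":0},
  {"translation":[0,1,0],"spin":0},
  {"translation":[0,1,0],"spin":0},
  {"translation":[0,1,0],"spin":0},
  {"translation":[0,0.9,0],"spin":0},
  {"translation":[0,0.7,0],"spin":0},
  {"translation":[0,0.52,0],"spin":0},
  {"translation":[0,0,0],"spin":0},
])

```text
time_s: 13.62
eef_pos: [454.3, 85.6, 33.6]
tool_rot: [[0.202, 0.979, -0.0], [0.979, -0.202, 0.0], [-0.0, -0.0, -1.0]]
contact_force: [-0.2, -1.1, -3.5]
grip_width: 0.505
```

```bash
python3 - <<'E'
from h import *
p,_=snap('side','side6.png');cv2.imwrite('pics/side6c.png',cv2.resize(p[150:310,230:430,::-1],None,fx=4,fy=3.7,interpolation=cv2.INTER_CUBIC))
p,_=snap('top','top6.png');cv2.imwrite('pics/top6c.png',cv2.resize(p[180:360,180:400,::-1],None,fx=3.6,fy=3.3,interpolation=cv2.INTER_CUBIC))
E
```

```text
(no output)
```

View pics/side6c.png

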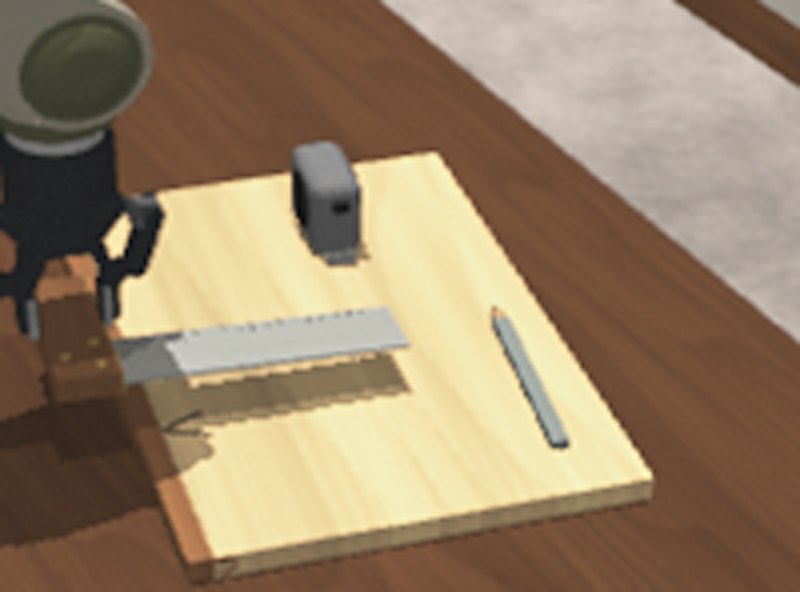

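View pics/top6c.png

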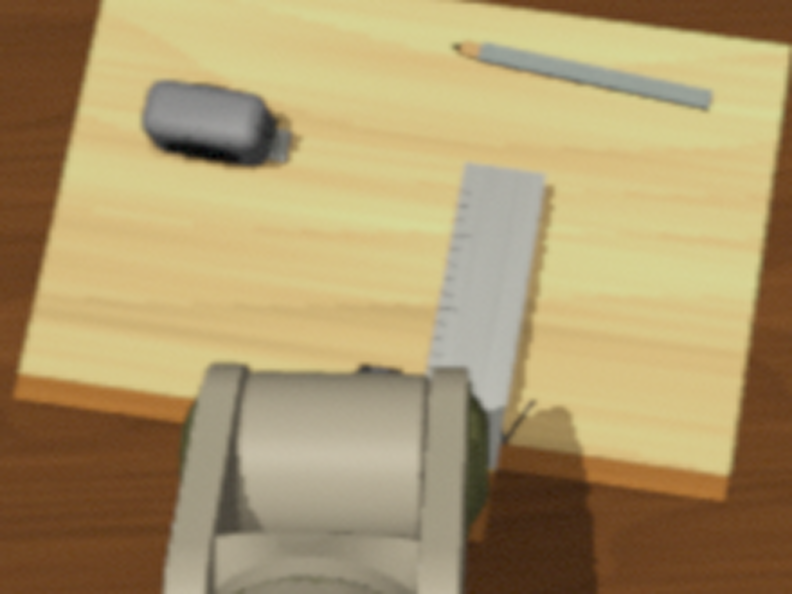

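The blade is over the board with its outer edge beside the V. I'll quantify the lateral offset from the picture.

```bash
python3 - <<'E'
from m import *
p=np.load('/tmp/top_p.npy')
f=lambda x,y:(180+x/3.6,180+y/3.3)
A,B,r=subedge(p,f(503,395),f(545,180),w=3)
mk=atz('top',319.9,313.8,20)
th=np.radians(-11.7);X=np.array([np.cos(th),np.sin(th)]);Y=np.array([-X[1],X[0]])
for z in(66,70,74):
    a=atz('top',*A,z);b=atz('top',*B,z);t=b-a
    print(z,r,A,B,a.round(1),b.round(1),np.degrees(np.arctan2(t[1],t[0])).round(2),'lat',(a[:2]-mk[:2])@Y,(b[:2]-mk[:2])@Y)
C=f(545,176);c=atz('top',*C,70);print('tip x in board',(c[:2]-mk[:2])@X, 'expected 200-21.5=178')
# side triangulation of tip
o1,d1=ray('top',*C);s=(230+409/4,150+345/3.7);o2,d2=ray('side',*s)
M=np.stack([d1,-d2],1);x=np.linalg.lstsq(M,o2-o1,rcond=None)[0];print(o1+d1*x[0],o2+d2*x[1])
E
```

```text
66 0.13872194 [320.59328941 299.83568418] [331.00042632 234.48359365] [509.9   4.6  66. ] [651.4 -25.2  66. ] -11.89 lat 2.509896834686485 2.019869122214629
70 0.13872194 [320.59328941 299.83568418] [331.00042632 234.48359365] [509.4   4.6  70. ] [650.4 -25.1  70. ] -11.89 lat 2.4481254721021646 1.9597446331927824
74 0.13872194 [320.59328941 299.83568418] [331.00042632 234.48359365] [509.    4.6  74. ] [649.5 -25.   74. ] -11.89 lat 2.386354109517854 1.8996201441709146
tip x in board 171.77823849986362 expected 200-21.5=178
[655.82020839 -26.49318643  57.77791442] [658.66449849 -27.62140857  58.48446906]
```

Emit:
move_arm([
  {"translation":[0.08,-0.11,-0.4],"spin":0},
  {"translation":[0,0,-0.5],"spin":0},
  {"translation":[0,0,-0.3],"spin":0},
  {"translation":[0,0,-0.2],"spin":0},
  {"translation":[0,0,-0.1],"spin":0},
  {"translation":[0,0,0],"spin":0},
])

```text
time_s: 14.48
eef_pos: [456.5, 82.4, -3.8]
tool_rot: [[0.203, 0.979, 0.0], [0.979, -0.203, -0.0], [-0.0, 0.0, -1.0]]
contact_force: [0.1, -0.7, -2.4]
grip_width: 0.51
```

Emit:
move_arm([
  {"translation":[0,0,-0.1],"spin":0},
  {"translation":[0,0,-0.08],"spin":0},
  {"translation":[0,0,0],"spin":0},
])

```text
time_s: 14.85
eef_pos: [457.1, 82.4, -7.9]
tool_rot: [[0.203, 0.979, 0.002], [0.979, -0.203, -0.0], [0.0, 0.002, -1.0]]
contact_force: [-1.4, 1.0, 1.7]
grip_width: 0.503
```

```bash
python3 - <<'E'
from h import *
p,_=snap('side','side7.png');cv2.imwrite('pics/side7c.png',cv2.resize(p[170:310,230:390,::-1],None,fx=5,fy=4.2,interpolation=cv2.INTER_CUBIC))
E
```

```text
(no output)
```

View pics/side7c.png

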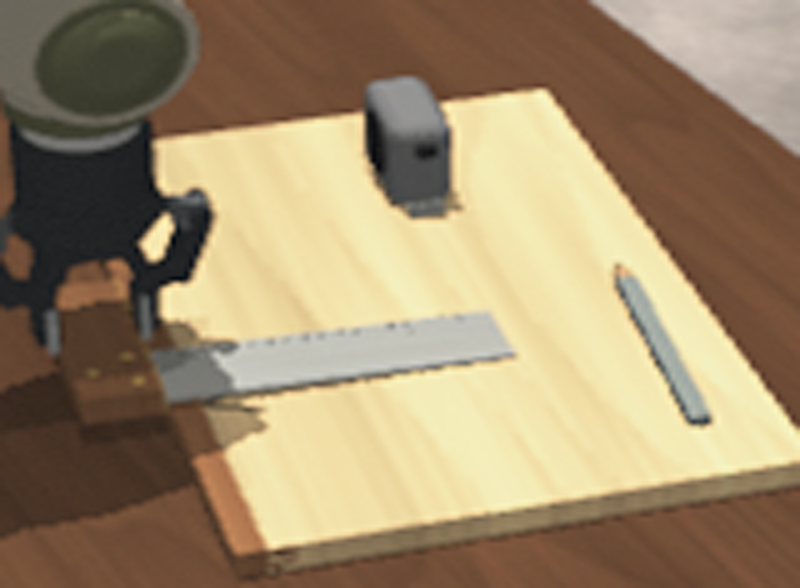

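The blade tip has just touched the board while the stock is still about 6 mm high. I'll ease down further.

Emit:
move_arm([
  {"translation":[0,0,-0.08],"spin":0},
  {"translation":[0,0,-0.06],"spin":0},
  {"translation":[0,0,0],"spin":0},
])

```text
time_s: 15.28
eef_pos: [457.1, 82.3, -11.5]
tool_rot: [[0.203, 0.979, 0.002], [0.979, -0.203, -0.0], [0.0, 0.002, -1.0]]
contact_force: [-1.6, 0.8, 4.9]
grip_width: 0.503
```

Emit:
move_arm([
  {"translation":[0,0,-0.06],"spin":0},
  {"translation":[0,0,0],"spin":0},
])

```text
time_s: 15.52
eef_pos: [457.1, 82.2, -13.1]
tool_rot: [[0.203, 0.979, 0.001], [0.979, -0.203, -0.0], [0.0, 0.001, -1.0]]
contact_force: [1.3, 0.1, 2.3]
grip_width: 0.505
```

Emit:
move_arm([
  {"translation":[0,0,0],"spin":0},
  {"translation":[0,0,0],"spin":0},
  {"translation":[0,0,0],"spin":0},
  {"translation":[0,0,0],"spin":0},
  {"translation":[0,0,0],"spin":0},
], gripper=0)

```text
time_s: 16.15
eef_pos: [456.3, 82.4, -13.3]
tool_rot: [[0.203, 0.979, -0.0], [0.979, -0.203, 0.0], [-0.0, -0.0, -1.0]]
contact_force: [0.5, 0.2, 0.0]
grip_width: 1.003
```

Released. I'll retreat up and back, then look.

Emit:
move_arm([
  {"translation":[0,0,0.5],"spin":0},
  {"translation":[0,0,0.9],"spin":0},
  {"translation":[0,0,1],"spin":0},
  {"translation":[-1,0,0.4],"spin":0},
  {"translation":[-1,0,0],"spin":0},
  {"translation":[-1,0,0],"spin":0},
  {"translation":[-1,0,0],"spin":0},
  {"translation":[-1,0,0],"spin":0},
], gripper=1)

```text
time_s: 17.15
eef_pos: [330.9, 82.4, 57.4]
tool_rot: [[0.203, 0.979, 0.001], [0.979, -0.203, -0.0], [0.0, 0.001, -1.0]]
contact_force: [0.5, 0.1, 0.4]
grip_width: -0.0
```

```bash
python3 - <<'E'
from h import *
print(ctrl.get_obs()['eef_pos'])
p,_=snap('side','side8.png');cv2.imwrite('pics/side8c.png',cv2.resize(p[170:310,230:390,::-1],None,fx=5,fy=4.2,interpolation=cv2.INTER_CUBIC))
p,_=snap('top','top8.png');cv2.imwrite('pics/top8c.png',cv2.resize(p[210:350,220:380,::-1],None,fx=5,fy=4.2,interpolation=cv2.INTER_CUBIC))
E
```

```text
[330.86183979  82.37511406  57.42671416]
```

View pics/side8c.png

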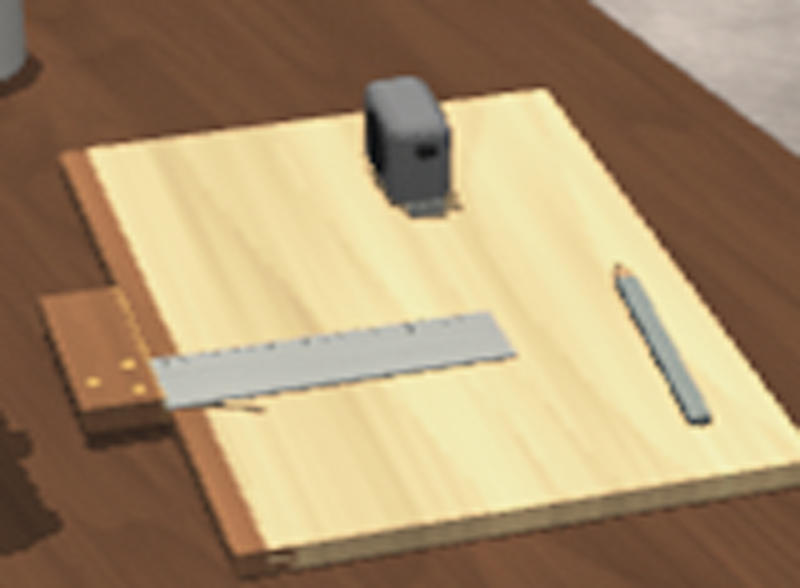

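View pics/top8c.png

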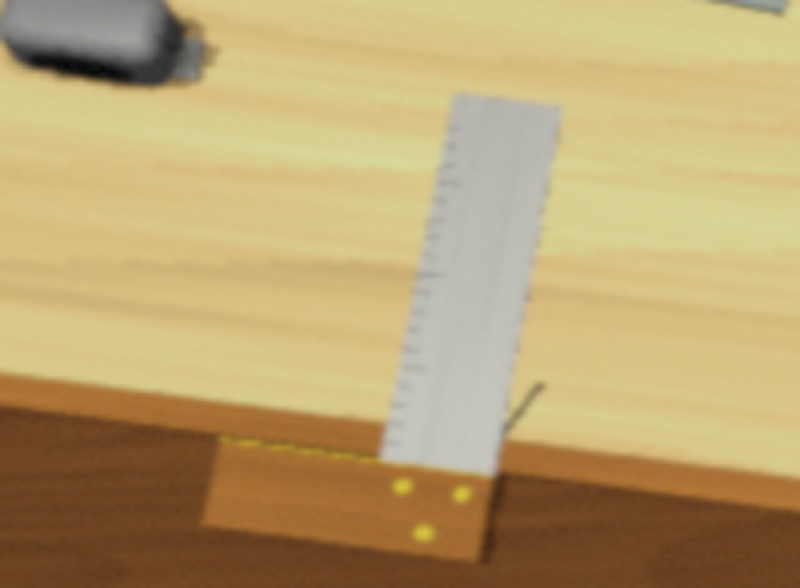

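The square lies flat on the board with a small gap at the nosing, its outer edge passing close to the V's point. I'll measure yaw, lateral offset and gap.

```bash
cat > fin.py <<'E'
from m import *
def rep(p,f,oe,ie,si,bk):
    th=np.radians(-11.7);X=np.array([np.cos(th),np.sin(th)]);Y=np.array([-X[1],X[0]])
    mk=atz('top',319.9,313.8,20)[:2]
    J0=np.array([543.4,292.4]);J1=np.array([456.2,-127.5])
    out={}
    for nm,(a,b),z in(('outer',oe,23),('inner',ie,23),('stockin',si,31.5),('back',bk,31.5)):
        A,B,r=subedge(p,f(*a),f(*b),w=3);A=atz('top',*A,z)[:2];B=atz('top',*B,z)[:2];t=B-A
        print(nm,'res',r.round(2),A.round(1),B.round(1),'ang',np.degrees(np.arctan2(t[1],t[0])).round(2),'X',((A-mk)@X).round(2),((B-mk)@X).round(2),'Y',((A-mk)@Y).round(2),((B-mk)@Y).round(2))
E
python3 - <<'E'
from fin import *
p=np.load('/tmp/top_p.npy');f=lambda x,y:(220+x/5,210+y/4.2)
rep(p,f,((502,445),(560,112)),((384,455),(455,97)),((222,440),(380,460)),((206,525),(483,560)))
A,B,r=subedge(p,(188.1,300.8),(258,311.9),w=3);a=atz('top',*A,20);b=atz('top',*B,20);t=b-a;print('face',a,b,np.degrees(np.arctan2(t[1],t[0])))
A,B,r=subedge(p,(325,322.5),(380.9,331.4),w=3);a2=atz('top',*A,20);b2=atz('top',*B,20);print('face',a2,b2); t=b2-a;print(np.degrees(np.arctan2(t[1],t[0])))
mk=atz('top',319.9,313.8,20);th=np.radians(-11.7);X=np.array([np.cos(th),np.sin(th),0]);print([(q-mk)@X for q in(a,b,a2,b2)])
E
```

```text
outer res 0.23 [479.9   8.9] [656.2 -28.6] ang -12.01 X -4.74 175.49 Y 0.71 -0.28
inner res 0.15 [477.3  60.9] [667.3  20.4] ang -12.03 X -17.83 176.41 Y 51.1 49.98
stockin res 0.16 [489.5 127.8] [474.9  59.6] ang -102.07 X -19.49 -19.94 Y 119.04 49.3
back res 0.11 [444.6 136.3] [419.9  17.7] ang -101.76 X -65.22 -65.34 Y 118.29 -2.88
face [527.46600734 296.94197143  20.        ] [494.87638578 143.26887872  20.        ] -101.97338474234388
face [464.91169329  -2.95336382  20.        ] [ 439.43459022 -123.90352793   20.        ]
-101.81463735220213
[np.float64(-16.601123151565652), np.float64(-17.350673133309524), np.float64(-17.04077044396454), np.float64(-17.46137426738056)]
```

Blade edge is about 0.5 mm from the V, yaw is within about 0.3° and the gap is roughly 3 to 6 mm. I'll now push from behind the stock with the shut fingers along the board's x.

Emit:
move_arm([
  {"translation":[0.5,-0.3,-0.5],"spin":0},
  {"translation":[0.8,-0.4,-0.7],"spin":0},
  {"translation":[0.8,0,-0.8],"spin":0},
  {"translation":[0.6,0,-0.7],"spin":0},
  {"translation":[0.2,0,-0.46],"spin":0},
  {"translation":[0,0,0],"spin":0},
])

```text
time_s: 18.0
eef_pos: [403.8, 64.9, -22.5]
tool_rot: [[0.203, 0.979, -0.001], [0.979, -0.203, 0.0], [-0.0, -0.001, -1.0]]
contact_force: [-0.4, 0.1, 1.2]
grip_width: -0.0
```

Emit:
move_arm([
  {"translation":[0.12,-0.025,0],"spin":0},
  {"translation":[0.12,-0.025,0],"spin":0},
  {"translation":[0,0,0],"spin":0},
])

```text
time_s: 18.38
eef_pos: [410.3, 63.5, -21.9]
tool_rot: [[0.203, 0.979, 0.001], [0.979, -0.203, -0.0], [0.0, 0.001, -1.0]]
contact_force: [-0.4, 0.3, -0.1]
grip_width: -0.006
```

```bash
python3 - <<'E'
from h import *
print(ctrl.get_obs()['eef_pos'])
p,_=snap('side','side9.png');cv2.imwrite('pics/side9c.png',cv2.resize(p[190:310,200:360,::-1],None,fx=5,fy=5,interpolation=cv2.INTER_CUBIC))
E
```

```text
[410.3023167   63.53426771 -21.87790443]
```

View pics/side9c.png

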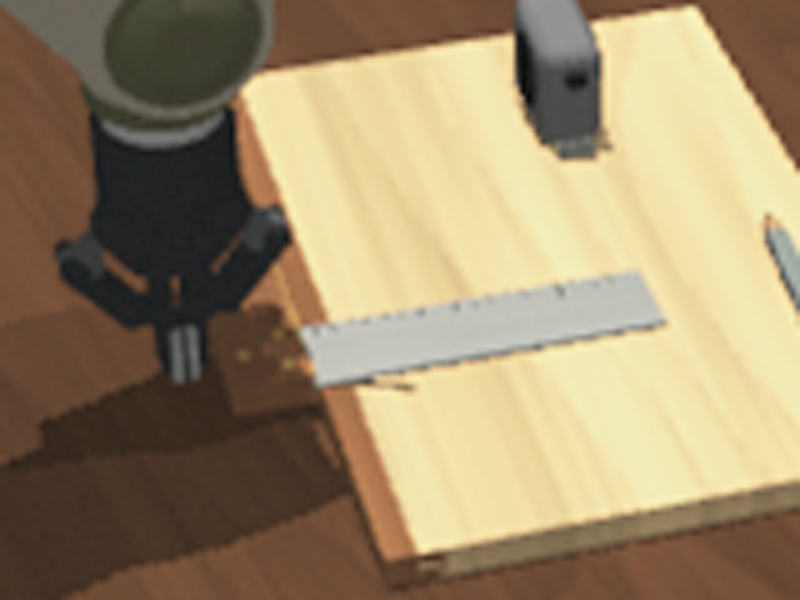

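The shut fingers stand just behind the stock, with a few mm to go. I'll advance in small steps and watch the force.

Emit:
move_arm([
  {"translation":[0.06,-0.012,0],"spin":0},
  {"translation":[0.06,-0.012,0],"spin":0},
  {"translation":[0,0,0],"spin":0},
])

```text
time_s: 18.8
eef_pos: [413.0, 63.0, -22.3]
tool_rot: [[0.203, 0.979, 0.0], [0.979, -0.203, -0.0], [-0.0, 0.0, -1.0]]
contact_force: [-0.3, 0.0, -0.9]
grip_width: -0.001
```

Emit:
move_arm([
  {"translation":[0.04,-0.008,0],"spin":0},
  {"translation":[0.04,-0.008,0],"spin":0},
  {"translation":[0,0,0],"spin":0},
])

```text
time_s: 19.18
eef_pos: [415.0, 62.6, -22.2]
tool_rot: [[0.203, 0.979, 0.0], [0.979, -0.203, 0.0], [0.0, 0.0, -1.0]]
contact_force: [-0.1, 0.1, 0.4]
grip_width: 0.002
```

Emit:
move_arm([
  {"translation":[0.04,-0.008,0],"spin":0},
  {"translation":[0.03,-0.006,0],"spin":0},
  {"translation":[0,0,0],"spin":0},
])

```text
time_s: 19.55
eef_pos: [416.4, 62.3, -22.3]
tool_rot: [[0.203, 0.979, -0.001], [0.979, -0.203, 0.0], [-0.0, -0.001, -1.0]]
contact_force: [-2.4, 1.2, -0.1]
grip_width: 0.001
```

Emit:
move_arm([
  {"translation":[0.03,-0.006,0],"spin":0},
  {"translation":[0.03,-0.006,0],"spin":0},
  {"translation":[0,0,0],"spin":0},
])

```text
time_s: 19.92
eef_pos: [418.3, 61.9, -22.3]
tool_rot: [[0.203, 0.979, 0.0], [0.979, -0.203, -0.0], [-0.0, 0.0, -1.0]]
contact_force: [-0.9, -0.7, -1.7]
grip_width: -0.001
```

It has made contact and the square is sliding. Now finer steps.

Emit:
move_arm([
  {"translation":[0.03,-0.006,0],"spin":0},
  {"translation":[0,0,0],"spin":0},
])

```text
time_s: 20.18
eef_pos: [418.7, 61.8, -22.3]
tool_rot: [[0.203, 0.979, -0.001], [0.979, -0.203, -0.0], [-0.0, -0.001, -1.0]]
contact_force: [-3.2, -2.0, 0.7]
grip_width: 0.004
```

Emit:
move_arm([
  {"translation":[0.03,-0.006,0],"spin":0},
  {"translation":[0,0,0],"spin":0},
])

```text
time_s: 20.42
eef_pos: [418.7, 61.7, -22.4]
tool_rot: [[0.203, 0.979, -0.002], [0.979, -0.203, 0.0], [-0.0, -0.002, -1.0]]
contact_force: [-6.8, -1.3, 4.6]
grip_width: -0.003
```

The force rose sharply to 6.8 N with no further travel, so the stock is against the nosing. I'll back off and check.

Emit:
move_arm([
  {"translation":[-0.6,0.12,0],"spin":0},
  {"translation":[-1,0.2,0.3],"spin":0},
  {"translation":[-1,0.2,0.8],"spin":0},
  {"translation":[-1,0.2,0.8],"spin":0},
  {"translation":[0,0,0.6],"spin":0},
  {"translation":[0,0,0],"spin":0},
])

```text
time_s: 21.18
eef_pos: [331.0, 79.6, 41.1]
tool_rot: [[0.203, 0.979, 0.004], [0.979, -0.203, -0.0], [0.0, 0.004, -1.0]]
contact_force: [0.5, 0.4, -0.4]
grip_width: -0.003
```

```bash
python3 - <<'E'
from h import *
print(ctrl.get_obs()['eef_pos'])
p,_=snap('side','side10.png');cv2.imwrite('pics/side10c.png',cv2.resize(p[220:290,230:310,::-1],None,fx=10,fy=8.5,interpolation=cv2.INTER_CUBIC))
p,_=snap('top','top10.png');cv2.imwrite('pics/top10c.png',cv2.resize(p[210:350,220:380,::-1],None,fx=5,fy=4.2,interpolation=cv2.INTER_CUBIC))
E
```

```text
[330.96830123  79.57852933  41.07291544]
```

View pics/side10c.png

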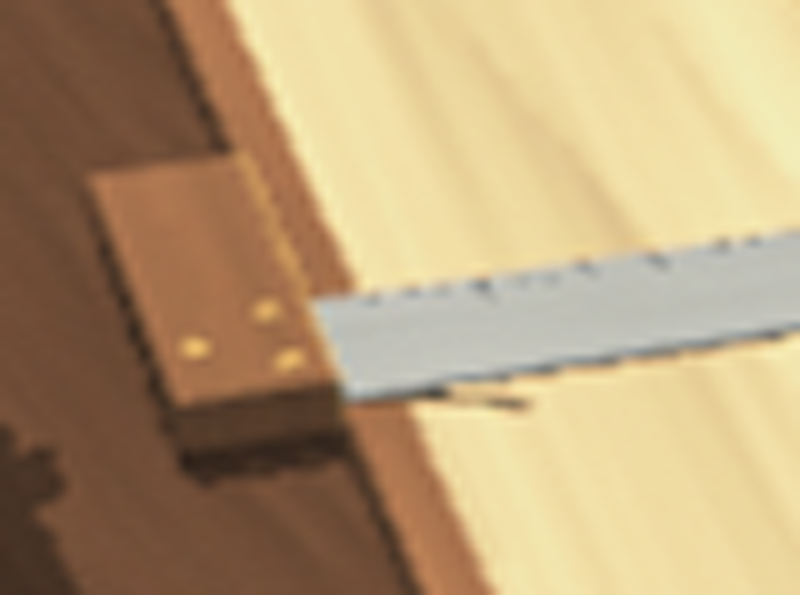

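View pics/top10c.png

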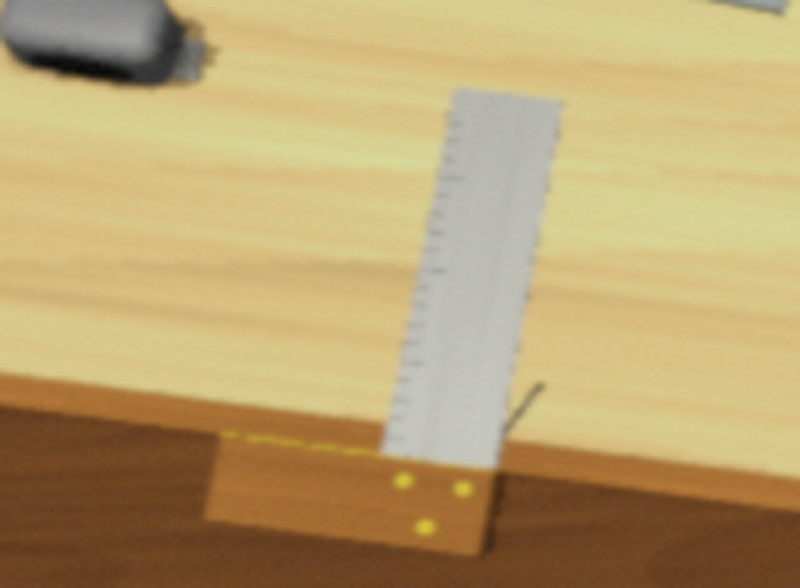

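```bash
python3 - <<'E'
from fin import *
p=np.load('/tmp/top_p.npy');f=lambda x,y:(220+x/5,210+y/4.2)
rep(p,f,((503,440),(562,105)),((385,448),(457,92)),((222,436),(380,456)),((206,520),(483,556)))
q=cv2.imread('pics/top0.png')[:,:,::-1]
for nm,a,b in(('face',(188.1,300.8),(258,311.9)),('faceR',(325,322.5),(380.9,331.4)),('joint',(190,293.5),(255,303.5)),('right',(382.6,322),(399.5,194)),('far',(213.2,165.6),(398,193))):
    print(nm,[ (x[0].round(2),x[1].round(2)) for x in(subedge(q,a,b,w=3),subedge(p,a,b,w=3))])
E
```

```text
outer res 0.18 [482.4   8. ] [660.2 -28.7] ang -11.65 X -2.11 179.45 Y 0.28 0.45
inner res 0.18 [480.9  60.3] [670.2  20.1] ang -12.01 X -14.17 179.29 Y 51.25 50.19
stockin res 0.07 [493.4 127.4] [479.6  59. ] ang -101.39 X -15.56 -15.19 Y 119.47 49.68
back res 0.1 [447.5 136.2] [422.7  17.4] ang -101.8 X -62.29 -62.5 Y 118.74 -2.57
face [(array([188.1 , 300.79]), array([257.97, 312.1 ])), (array([188.1 , 300.77]), array([257.97, 312.1 ]))]
faceR [(array([325.  , 322.49]), array([380.89, 331.45])), (array([325.  , 322.49]), array([380.89, 331.46]))]
joint [(array([190.01, 293.44]), array([254.96, 303.76])), (array([190.01, 293.41]), array([254.96, 303.75]))]
right [(array([382.39, 321.97]), array([399.67, 194.02])), (array([382.3 , 321.96]), array([399.69, 194.03]))]
far [(array([213.21, 165.5 ]), array([397.97, 193.23])), (array([213.21, 165.54]), array([397.98, 193.16]))]
```

The board's edges are unmoved to within 0.1 px, and the blade is about 0.4 mm from the V. By the stock's back edge its face is at x -17.4 mm, against -17.2 for the nosing's face. I'll confirm flushness by feel with a light push near the free end (y about 95); any gap there would show as travel.

Emit:
move_arm([
  {"translation":[0.6,0.5,-0.4],"spin":0},
  {"translation":[0.9,0.5,-0.7],"spin":0},
  {"translation":[0.9,0.5,-0.7],"spin":0},
  {"translation":[0.8,0,-0.5],"spin":0},
  {"translation":[0.44,0,-0.23],"spin":0},
  {"translation":[0,0,0],"spin":0},
])

```text
time_s: 22.02
eef_pos: [420.6, 117.0, -23.6]
tool_rot: [[0.203, 0.979, -0.001], [0.979, -0.203, -0.0], [-0.0, -0.001, -1.0]]
contact_force: [-0.3, -0.1, -0.0]
grip_width: -0.004
```

Emit:
move_arm([
  {"translation":[0.1,-0.02,0],"spin":0},
  {"translation":[0.1,-0.02,0],"spin":0},
  {"translation":[0,0,0],"spin":0},
])

```text
time_s: 22.4
eef_pos: [425.8, 116.1, -22.7]
tool_rot: [[0.203, 0.979, 0.001], [0.979, -0.203, 0.0], [0.0, 0.001, -1.0]]
contact_force: [0.5, 0.2, 0.9]
grip_width: 0.001
```

Emit:
move_arm([
  {"translation":[0.06,-0.012,0],"spin":0},
  {"translation":[0.06,-0.012,0],"spin":0},
  {"translation":[0,0,0],"spin":0},
])

```text
time_s: 22.78
eef_pos: [428.8, 115.5, -23.0]
tool_rot: [[0.203, 0.979, 0.0], [0.979, -0.203, -0.0], [-0.0, 0.0, -1.0]]
contact_force: [0.2, -0.1, -0.2]
grip_width: -0.0
```

Emit:
move_arm([
  {"translation":[0.03,-0.006,0],"spin":0},
  {"translation":[0,0,0],"spin":0},
])

```text
time_s: 23.02
eef_pos: [429.4, 115.4, -23.0]
tool_rot: [[0.203, 0.979, -0.0], [0.979, -0.203, -0.0], [-0.0, -0.0, -1.0]]
contact_force: [-0.4, -0.4, 0.3]
grip_width: 0.001
```

Emit:
move_arm([
  {"translation":[0.02,-0.004,0],"spin":0},
  {"translation":[0,0,0],"spin":0},
])

```text
time_s: 23.28
eef_pos: [429.8, 115.4, -23.0]
tool_rot: [[0.203, 0.979, -0.0], [0.979, -0.203, 0.0], [-0.0, -0.0, -1.0]]
contact_force: [-0.8, 0.7, -0.4]
grip_width: -0.004
```

Emit:
move_arm([
  {"translation":[0.02,-0.004,0],"spin":0},
  {"translation":[0,0,0],"spin":0},
])

```text
time_s: 23.52
eef_pos: [429.8, 115.3, -23.1]
tool_rot: [[0.203, 0.979, -0.001], [0.979, -0.203, 0.0], [-0.0, -0.001, -1.0]]
contact_force: [-4.3, 0.7, 1.4]
grip_width: -0.003
```

Emit:
move_arm([
  {"translation":[0.015,-0.003,0],"spin":0},
  {"translation":[0,0,0],"spin":0},
])

```text
time_s: 23.78
eef_pos: [429.8, 115.3, -23.2]
tool_rot: [[0.203, 0.979, -0.002], [0.979, -0.203, 0.0], [-0.0, -0.002, -1.0]]
contact_force: [-5.5, 1.1, 3.7]
grip_width: -0.001
```

Contact came at the same line (397.4 mm along board x) as at y 40, with no travel, so the stock is flush at both places. I'll retreat clear and take a final look.

Emit:
move_arm([
  {"translation":[-0.6,0.12,0],"spin":0},
  {"translation":[-1,0,0.3],"spin":0},
  {"translation":[-1,0,0.8],"spin":0},
  {"translation":[-1,0,0.8],"spin":0},
  {"translation":[-0.4,0,1],"spin":0},
  {"translation":[0,0,0],"spin":0},
  {"translation":[0,0,0],"spin":0},
])

```text
time_s: 24.65
eef_pos: [331.3, 118.0, 49.1]
tool_rot: [[0.203, 0.979, 0.0], [0.979, -0.203, -0.0], [0.0, 0.0, -1.0]]
contact_force: [0.2, 0.4, -0.4]
grip_width: 0.001
```

```bash
python3 - <<'E'
from fin import *
p,d=snap('top','top11.png');cv2.imwrite('pics/top11c.png',cv2.resize(p[210:350,220:380,::-1],None,fx=5,fy=4.2,interpolation=cv2.INTER_CUBIC))
f=lambda x,y:(220+x/5,210+y/4.2)
rep(p,f,((503,440),(562,105)),((385,448),(457,92)),((222,436),(380,456)),((206,520),(483,556)))
q=cv2.imread('pics/top0.png')[:,:,::-1]
for nm,a,b in(('faceR',(325,322.5),(380.9,331.4)),('right',(382.6,322),(399.5,194)),('far',(213.2,165.6),(398,193))):
    print(nm,[ (x[0].round(2),x[1].round(2)) for x in(subedge(q,a,b,w=3),subedge(p,a,b,w=3))])
for c in('tape','pencil','tin'): print(c,[r['location'] for r in imaging.mark_of(c,'top')[:1]])
print(ctrl.get_obs()['eef_pos'],ctrl.get_obs()['contact_force'])
E
```

```text
outer res 0.21 [482.4   7.8] [660.2 -28.9] ang -11.65 X -2.11 179.45 Y 0.07 0.24
inner res 0.18 [481.   60.3] [670.2  20.1] ang -12.02 X -14.17 179.3 Y 51.27 50.18
stockin res 0.07 [493.5 127.4] [479.5  59. ] ang -101.56 X -15.46 -15.28 Y 119.46 49.67
back res 0.11 [447.5 136.2] [422.7  17.4] ang -101.8 X -62.34 -62.55 Y 118.74 -2.57
faceR [(array([325.  , 322.49]), array([380.89, 331.45])), (array([325.02, 322.39]), array([380.87, 331.58]))]
right [(array([382.39, 321.97]), array([399.67, 194.02])), (array([382.24, 321.95]), array([399.71, 194.03]))]
far [(array([213.21, 165.5 ]), array([397.97, 193.23])), (array([213.21, 165.57]), array([397.99, 193.08]))]
tape [[223.3, 237.1]]
pencil [[201.1, 347.7]]
tin [[300.8, 105.5]]
[330.76230417 118.08286049  48.8937167 ] [ 0.9319768  -0.46826373  0.09502301]
```

View pics/top11c.png

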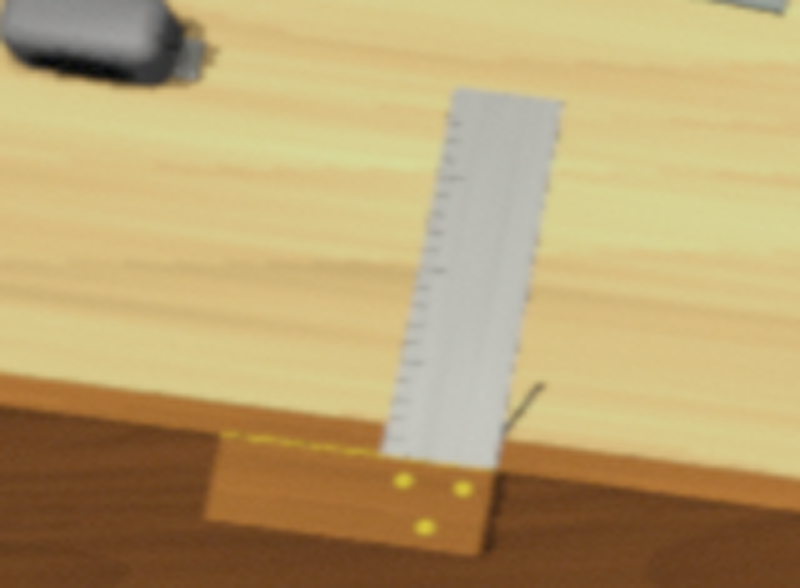

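The stock sits along the nosing and the outer edge runs through the V's point near crop (500, 436). The V's left arm is under the blade. The bystanders have not moved. Handing in.

```bash
python3 -c "
from station import order
print(order.sign_off())"
```

```text
the job is handed in; nothing more can be done
None
```

The try square is on the board with its stock against the nosing and the blade's outer edge on the V. I handed the job in at about 25 s of the 51 s allowed, with the arm standing clear; sign-off gives no verdict.

**How it went**
- **Missed grasp:** my first try closed above the stock, because the reported TCP height reads about 36 mm too low. I confirmed that by touching the bench, where the last reading was about 44 N on the shut fingertips, above the 40 N limit set for the arm and gripper body. The second grasp held.
- **Placing:** I set the square down a few millimetres short of the nosing, let go, and pushed it home with the shut fingers. The push stopped at about 7 N, without the board sliding.

**Last checks**

| Check | Result |
|---|---|
| Blade's outer edge to the V | about 0.2 mm from the top camera; the camera is only good to about 2 mm |
| Stock against nosing | fingers stopped on the same line at about 40 and 95 mm along the stock, with no travel at the second; I did not probe the blade end |
| Parallel to the board | edges fit between -11.6° and -12.0°, board -11.7°; the inner blade edge alone reads 0.3° off |
| Board | edges moved no more than 0.15 pixel, under 0.5 mm |
| Tape, pencil, tin | unmoved in the pictures; the network's tape point shifted 4 px, which I took as its error |

**Disagreements**
- The side view put the V about 4 mm further right than the top view. It showed the same shift for the square itself, so I measured both from the top view.
- The blade-tip and brass-strip fits put the stock's face 2 to 3 mm away from the nosing, in opposite directions. The stock's back edge and the push force both say it is flush.

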